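Chuck a dome-nosed punch in the tilted ring chuck

ROBOT

A 6-joint arm with a two-finger parallel gripper is mounted at the origin on the work surface. World frame = base frame: x ahead of the robot, y to its left, z up, the work surface at z = 0. Lengths are in m, angles in rad, forces in N, time in s.
With the tool pointing down it reaches from about 0.425 to 0.95 m from the base axis. Payload 3.5 kg.
Tool frame: the origin (TCP) lies between the finger pads; the fingertips stand 19 mm ahead of it and the grasp point (between the pads) is the TCP; z points along the fingers, y is the line along which they close (so a half turn about z gives the same grasp; the last joint's range is limited). The gripper opens to 85 mm and grips with 20 to 120 N. Pads are 22 mm wide; open, the fingers measure 114 mm over their backs; the gripper's body (76 mm by 85 mm) begins 54 mm behind the grasp point. The pads swing forward as they close: fully open they stand 13 mm farther back than shut.
Start: joints at [0.977, 0.286, 1.577, -0, 1.279, -0.15], TCP at [0.29, 0.61, 0.25] pointing down, gripper open.
Joint ranges: [-2.77, 2.77], [-0.9, 2.22], [0.21, 2.48], [-1.53, 4.67], [0.24, 2.81], [-2.84, 2.84]. Speed limits (rad/s): [2.79, 2.79, 3.14, 3.14, 3.14, 3.14].

INTERFACE

Orientations are given as a unit quaternion [x, y, z, w].
In Python, from plant import monitor, eyes, ctrl gives the robot as it stands.
- The arm moves only by the shell command python3 -m handwheel 'ROWS' [FORCE]. ROWS is JSON, a list of rows, each a list of 7 numbers: the shift along the tool's x, y, z in units of 40 cm (1.0 is 40 cm), then the turn, a rotation vector about the tool's x, y, z in units of pi rad (1.0 is pi rad), then the opening, from -1 (shut) to 1 (fully open). A call has 1 to 12 rows; each row is the pose to reach, as a shift and turn from the pose commanded when the call began, along the tool's axes at that moment, turning the shorter way round; what a row does not reach only later rows make up. A row lasts 1/8 s, in which the tool goes at most 62.5 mm and 10.7 degrees, less where a joint would pass 70% of its speed; a pose out of reach is approached as far as the arm can. A call with a number of a shift or a turn outside -1 to 1 is refused whole. A call with a gripper value outside its range is refused whole. The fingers move at their own pace and stop on an object; FORCE is the grip in N (left out, the last holds). Time passes only in rows, so rows that repeat a pose let the fingers close. It gives the time, the measured TCP pose, the force, the opening and the grip force at its end, in the units of the state.
- monitor.get_state(): the state, without advancing time (a new reading comes with each control period).
- eyes.read_camera(name): name is "side" or "top"; returns the picture (384x512x3 uint8, red, green, blue); there is no depth.
- eyes.camera_params(name): a dict with "K" (3x3 intrinsics, pixels), "R" (3x3) and "t" (3): a world point X has camera coordinates R X + t. Camera axes: x right, y down, z forward; pixel columns grow to the right and rows downward; lengths in m; the calibration is good to about 2 mm. A picture is of the moment at which its call begins. camera_params takes no time and is no camera call.
- ctrl.sign_off(): hands the job in; it is judged then, once.
The state is a dict: "time": time; "qpos": joint angles; "dq": joint speeds; "joint_efforts": joint torques, N m; "eef_pos": TCP position; "tcp_rot": TCP orientation; "contact_force": force on the tool from outside, world axes, zero at the start; "wrist_torque": the same for the moment, N m; "opening": opening from 0.0 (shut) to 1.0 (fully open); "finger_force": force on a finger pad.
Only numpy, scipy, OpenCV 4.12 (cv2) and the standard library are available. Lean on these libraries where they do the work, as an engineer would, in place of code of your own. Each camera call takes 0.05 s, during which the arm holds its last target. There are 200 camera calls.

TASK

Get the bright steel dome-nosed punch ready for contour tracing: lift it out of the green pallet, lower it nose up into the open jaws of the tilted ring chuck until its foot rests on the chuck's inner stop, and let it go. Then turn the knurled sleeve clockwise (seen from above the jaws) until all three jaws hold the punch firmly and in line with the chuck, snug but not forced, and take the hand away. Do not shift the chuck's tilt setting, and leave the two other punches, the ring gauge and the V-block where they are.

Things in the scene. Friction and masses are not known exactly. Their poses are not given: they have to be found in the camera images.
- dome_punch: forming punch, bright steel cylinder 18 mm in diameter and 80 mm long overall with a full hemispherical nose (radius 9 mm, the top 9 mm of its length) and a thin black groove 60 mm above its foot; about 0.15 kg; starts standing nose up in one of the three holes of the green pallet, 22 mm deep, so that 58 mm stand out. Origin: centre of its foot; z along the punch to the nose
- flat_punch: brass punch of the same size with a flat top, in another hole of the pallet; to be left there. Origin: centre of its foot
- cone_punch: black punch of the same size with a conical top, in another hole of the pallet; to be left there. Origin: centre of its foot
- pallet: fixed green pallet 90 x 230 x 30 mm (x, y, z) with three 20 mm holes 22 mm deep in a row along its y axis, 72 mm apart, the middle one at its centre. Origin: centre of its underside
- chuck_mouth (a point): point on the chuck's axis level with the tops of its three jaws; z points out of the chuck along its axis, which leans 24 to 36 degrees from vertical, towards this frame's -x side. The seated punch's nose is 32 mm above this point (along z)
- chuck: steel self-centring ring chuck, clamped on a tilting cradle in a low white stage. Origin: centre of its underside, on the axis; axes as chuck_mouth, which is at z = 54 mm. Fixed 84 mm flange up to z = 14 mm, face (52 mm wide) at z = 50 mm. Three flat-faced steel jaws 10 mm wide, from z = 8 to 54 mm, one on the +x side, the others 120 degrees on; a punch let go settles towards -x between those two
- sleeve_mid (a point): middle of the sleeve on the chuck's axis, z = 32 mm in the chuck's frame; axes as chuck_mouth. The sleeve is a dark knurled cylinder 58 mm in diameter and 30 mm high (z = 17 to 47 mm), coaxial, clear all round. A hand that takes it along the axis passes with its fingers on either side of the punch, whose nose is then 39 mm above the sleeve's top
- chuck_stop (a point): centre of the stop inside the chuck on which the foot of the punch must rest, 48 mm below the jaw tops; axes as chuck_mouth
- sleeve (a joint): sleeve angle in rad: 0 = jaws wide open, grows as the sleeve turns clockwise seen from above the jaws, end stop 1.9. Starts at 0 to 0.3, stays where it is left. Each jaw face is 12.5 mm minus 3.0 mm per rad from the axis (all three together), so they meet the shank near 1.17 rad. Turning takes about 0.25 N m. Past meeting each jaw presses about 8 N more per 0.1 rad: 0.15 to 0.4 rad past is snug
- jaw1: chuck jaw on the +x side of the chuck frame. Origin on the chuck axis
- jaw2: second chuck jaw, 120 degrees on. Origin on the chuck axis
- jaw3: third chuck jaw, 240 degrees on. Origin on the chuck axis
- ring_gauge: loose bystander: steel ring gauge 58 mm in diameter, 22 mm high, in front of the stage. Origin: centre of its underside
- v_block: loose bystander: dark steel V-block 60 x 45 x 40 mm. Origin: centre of its underside

How it is judged:
By the outcome, as a careful person would: the job done as asked, in the order asked, and still so for the second after the job is handed in, with the robot touching nothing.
It also fails if it takes over 58 s, if anything falls off the work surface, if the arm or the gripper's body presses on something with over 40 N, if the wrist force passes 120 N, or if a joint passes its speed limit or range.

## Working session

There is one attempt and no reset: what is moved stays moved. The work goes in short steps, Python scripts to look and compute and a shell command to move; the robot and the scene stay as the last step left them, time stands still between calls to the robot, and variables do not carry over. Pictures are saved under pics/ and viewed, at most 10 in all, crops included, and the job is handed in when it is done.

```bash
ls; mkdir -p pics; python3 - <<'E'
from plant import monitor, eyes, ctrl
import cv2, numpy as np
s=monitor.get_state(); print(s)
for n in("side","top"):
    im=eyes.read_camera(n); cv2.imwrite(f"pics/{n}0.png",im[:,:,::-1])
    p=eyes.camera_params(n); print(n,p, -np.array(p["R"]).T@np.array(p["t"]))
E
```

```text
pics
{'time': 0.0, 'qpos': array([ 9.76993980e-01,  2.87227262e-01,  1.57816739e+00,  2.45566578e-05,
        1.27859177e+00, -1.50024911e-01]), 'dq': array([ 0.00033671,  0.0014991 , -0.00051138, -0.0004551 , -0.00040235,
        0.00053072]), 'joint_efforts': array([ 7.95944788e-05, -4.05985773e+01, -2.92624676e+01, -2.18496884e-04,
        5.77374478e-03, -1.94604567e-06]), 'eef_pos': array([0.28945481, 0.60911717, 0.24891125]), 'tcp_rot': array([ 2.20075734e-01,  9.75482054e-01, -1.11078945e-03, -4.45897686e-04]), 'contact_force': array([ 0.1647627 , -0.23820945, -0.65345286]), 'wrist_torque': array([-0.00637714, -0.03847861,  0.03113224]), 'finger_force': 0.0, 'opening': 0.9994018394196863}
side {'K': array([[400.00130117,   0.        , 263.05198216],
       [  0.        , 400.00130117, 196.15615451],
       [  0.        ,   0.        ,   1.        ]]), 'R': array([[ 9.50603535e-01, -3.10407487e-01,  3.32827864e-04],
       [-2.05768041e-01, -6.30953833e-01, -7.48035276e-01],
       [ 2.32405749e-01,  7.11016492e-01, -6.63658885e-01]]), 't': array([-0.51657793,  0.17104684,  0.8323381 ])} [ 0.33281662 -0.64423311  0.68050957]
top {'K': array([[404.46171843,   0.        , 263.56568274],
       [  0.        , 404.46171843, 196.20634649],
       [  0.        ,   0.        ,   1.        ]]), 'R': array([[-0.00653436, -0.99990664,  0.01200019],
       [-0.99628634,  0.00547947, -0.08592728],
       [ 0.0858535 , -0.0125171 , -0.99622914]]), 't': array([-0.05478924,  0.53053006,  0.88418169])} [ 0.45229175 -0.04662376  0.92709205]
```

View pics/side0.png

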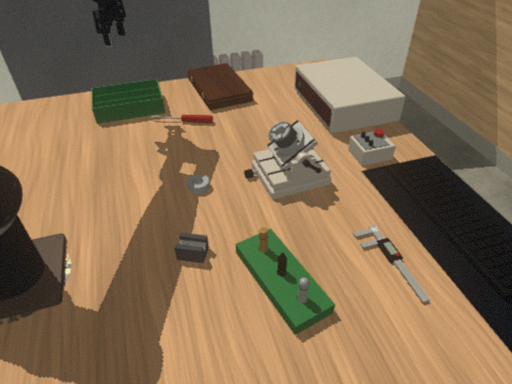

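View pics/top0.png

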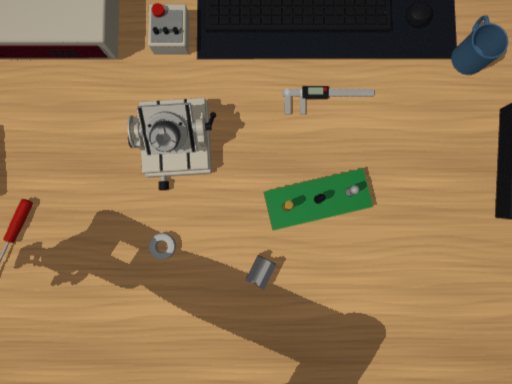

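Side view: the dome punch is the nearest one, at about (303,290), and the chuck is at (285,137). Top view: the dome is at about (353,190) and the chuck at (165,135). I'll enlarge both places in both views.

```bash
python3 - <<'E'
import cv2, numpy as np
s=cv2.imread("pics/side0.png");t=cv2.imread("pics/top0.png")
def crop(im,x,y,w,h,f):
    c=cv2.resize(im[y:y+h,x:x+w],None,fx=f,fy=f,interpolation=cv2.INTER_CUBIC)
    for i in range(0,w,10):
        cv2.line(c,(i*f,0),(i*f,6 if i%50 else 14),(0,0,255),1); 
        if i%20==0: cv2.putText(c,str(x+i),(i*f,20),0,.35,(0,0,255),1)
    for i in range(0,h,10):
        cv2.line(c,(0,i*f),(6,i*f),(0,0,255),1)
        if i%20==0: cv2.putText(c,str(y+i),(6,i*f+4),0,.35,(0,0,255),1)
    return c
cv2.imwrite("pics/chuck.png",np.hstack([crop(s,240,110,100,90,4)[:, :400],crop(t,120,90,100,90,4)]))
cv2.imwrite("pics/pal.png",np.hstack([crop(s,235,225,100,105,4),crop(t,263,160,115,105,4)[:,:400]]) )
E
```

```text
(no output)
```

View pics/chuck.png

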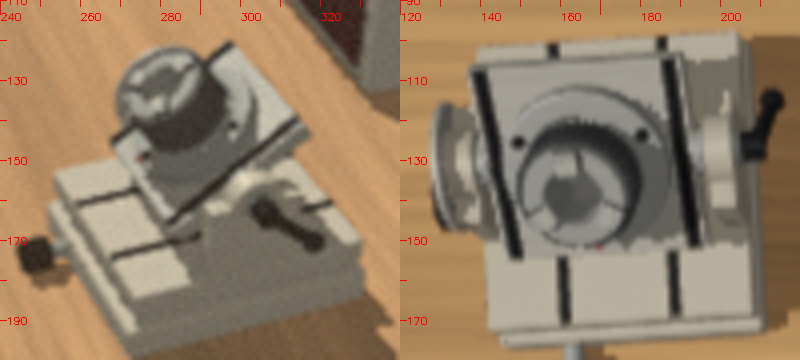

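View pics/pal.png

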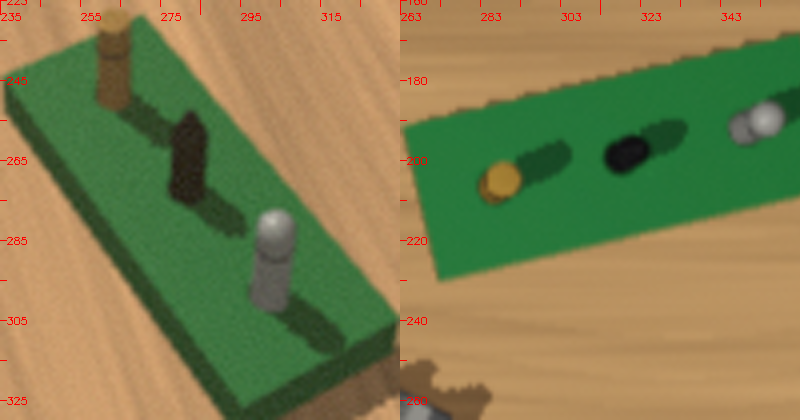

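Pallet crop: the dome centre is at about (304,282.5) in side and (354.5,189.8) in top. The shank meets the pallet at (302.5,300.7) and (348.5,192.2). In top view the chuck leans towards the robot, with the +x jaw at about (162,130). I'll enlarge the chuck once more.

```bash
cat > h.py <<'E'
from plant import monitor, eyes, ctrl
import cv2, numpy as np
from scipy.spatial.transform import Rotation as Rot
from scipy.optimize import least_squares
P={n:{k:np.array(v) for k,v in eyes.camera_params(n).items()} for n in("side","top")}
def proj(n,X):
    p=P[n]; c=np.atleast_2d(X)@p["R"].T+p["t"]; c=c@p["K"].T; return c[:,:2]/c[:,2:]
def crop(im,x,y,w,h,f):
    c=cv2.resize(im[y:y+h,x:x+w],None,fx=f,fy=f,interpolation=cv2.INTER_CUBIC)
    for i in range(-x%10,w,10):
        cv2.line(c,(i*f,0),(i*f,6),(0,0,255),1);cv2.putText(c,str(x+i),(i*f,16),0,.35,(0,0,255),1)
    for i in range(-y%10,h,10):
        cv2.line(c,(0,i*f),(6,i*f),(0,0,255),1);cv2.putText(c,str(y+i),(6,i*f+4),0,.35,(0,0,255),1)
    return c
E
python3 - <<'E'
from h import *
s=cv2.imread("pics/side0.png");t=cv2.imread("pics/top0.png")
cv2.imwrite("pics/chuck2.png",np.hstack([crop(s,264,116,50,52,8),crop(t,145,108,50,52,8)]))
# punch fit: vertical axis, x,y,pallet top z
obs={"side":[(304,282.5),(302.5,300.7)],"top":[(354.5,189.8),(348.5,192.2)]}
f=lambda q:np.concatenate([(proj(n,[[q[0],q[1],q[2]],[q[0],q[1],q[3]]])-obs[n]).ravel() for n in obs])
r=least_squares(f,[.5,-.3,.079,.03]);print(r.x,r.fun.round(2))
E
```

```text
[ 0.53946524 -0.24958493  0.08074369  0.02351678] [-0.36  0.14 -0.88  0.04  0.19 -0.82  0.18 -0.58]
```

View pics/chuck2.png

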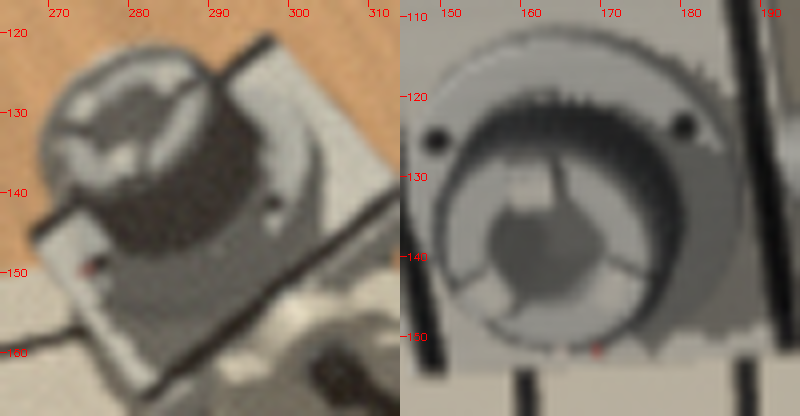

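Top crop: the face disc spans u 150.5–177.5 and v 127.8–151.4. The flange tops out at v 111.4 and its right edge is at u 187.8. The flange holes are at (149.6,125.5) and (180.5,123.8), and the inner edge of jaw1 is at (161.6,134). Side crop: the face spans u 269.3–290.8 and v 121.8–140, and the hole is at (298,141.4). I'll fit the chuck model to these.

```bash
cat > fit.py <<'E'
from h import *
a=np.linspace(0,2*np.pi,181)
def frame(q):
    x,y,z,tilt,yaw=q[:5]
    R=(Rot.from_euler('z',yaw)*Rot.from_euler('y',-tilt)).as_matrix()
    return R,np.array([x,y,z])
def pt(q,X): R,o=frame(q); return o+(np.atleast_2d(X)-[0,0,.054])@R.T
def circ(q,n,r,z):
    uv=proj(n,pt(q,np.c_[r*np.cos(a),r*np.sin(a),0*a+z])); return uv[:,0].min(),uv[:,0].max(),uv[:,1].min(),uv[:,1].max()
def res(q):
    F=circ(q,"top",.026,.05);G=circ(q,"top",.042,.014);S=circ(q,"side",.026,.05);H=circ(q,"side",.042,.014)
    B=circ(q,"side",.029,.017);SL=circ(q,"side",.029,.047)
    hs=np.array([[c*q[5],d*q[5],.014] for c,d in((.7071,.7071),(.7071,-.7071),(-.7071,-.7071))])
    ht=proj("top",pt(q,hs));hsd=proj("side",pt(q,hs))
    j=proj("top",pt(q,[[.012,0,.054],[-.006,.0104,.054],[-.006,-.0104,.054]]))
    r=[F[0]-150.5,F[1]-177.5,F[2]-127.8,F[3]-151.4,G[2]-111.4,G[1]-187.75,
       min(S[0],SL[0])-269.2,S[2]-121.8,S[1]-290.8,S[3]-140.1,B[3]-147.9,H[1]-304.2,max(SL[1],B[1])-297.1]
    r=np.r_[r,(ht[0]-[149.6,125.5]),(ht[1]-[180.5,123.8]),(hsd[1]-[298.1,141.4]),(hsd[2]-[276.5,148.8]),
       (j[0]-[161.6,134]),(j[1]-[157.5,143.0]),(j[2]-[169.8,142.4])]
    return r
if __name__=="__main__":
    best=least_squares(res,[.65,.15,.13,.5,.05,.035],loss="soft_l1",x_scale=[.01,.01,.01,.1,.1,.01])
    q=best.x;print(q.round(4),np.degrees(q[3:5]).round(2));print(res(q).round(1))
    np.save("q.npy",q)
    cov=np.linalg.inv(best.jac.T@best.jac);print((np.sqrt(np.diag(cov))).round(4))
    for n,reg in(("side",(264,116,50,52)),("top",(145,108,50,52))):
        im=cv2.imread(f"pics/{n}0.png");x,y,w,h=reg;c=crop(im,x,y,w,h,8)
        for rr,z,col in((.026,.05,(0,0,255)),(.042,.014,(0,255,0)),(.029,.017,(255,0,0)),(.0125,.054,(0,255,255)),(.029,.047,(255,0,255))):
            uv=proj(n,pt(q,np.c_[rr*np.cos(a),rr*np.sin(a),0*a+z]))
            cv2.polylines(c,[((uv-[x,y]+.5)*8).astype(int)],True,col,1)
        globals()[n]=c
    cv2.imwrite("pics/ov.png",np.hstack([side,top]))
E
python3 fit.py
```

```text
[0.6289 0.1361 0.1592 0.3892 0.0265 0.0372] [22.3   1.52]
[-0.5 -0.3 -2.2  1.1  3.7  0.6 -0.2  0.7 -0.9 -2.4  0.2 -3.6 -1.9  3.3
 -2.  -1.2 -1.1 -0.3 -0.6  2.6  2.6  1.  -0.7  0.6 -0.2 -0.9  0.1]
[0.0012 0.0013 0.0029 0.081  0.0675 0.003 ]
```

View pics/ov.png

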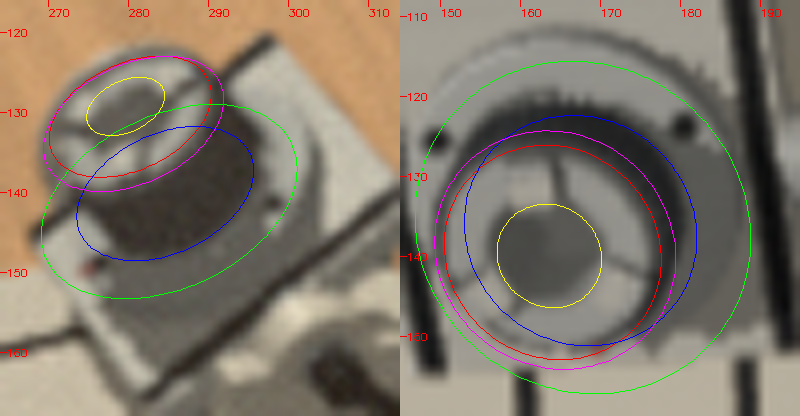

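The tilt fits too small. In the top view the far outlines belong to the lower rims, so I'll refit using sleeve and flange silhouette hulls with a free hole angle.

```bash
cat > fit2.py <<'E'
import fit; from fit import *
def hull(q,n,r,z0,z1):
    A=circ(q,n,r,z0);B=circ(q,n,r,z1);return min(A[0],B[0]),max(A[1],B[1]),min(A[2],B[2]),max(A[3],B[3])
U=lambda n,x,y:np.array([(264 if n=="side" else 145)+x/8-.5,(116 if n=="side" else 108)+y/8-.5])
def res(q):
    S=hull(q,"top",.029,.017,.047);F=hull(q,"top",.042,0,.014);SS=hull(q,"side",.029,.017,.047);FS=hull(q,"side",.042,0,.014)
    a,b=U("top",38,92),U("top",284,352);c=U("side",42,44);d=U("side",266,255);e=U("top",342,27)
    r=[S[0]-a[0],S[2]-a[1],S[1]-b[0],S[3]-b[1],SS[0]-c[0],SS[2]-c[1],SS[1]-d[0],SS[3]-d[1],F[1]-e[0],F[2]-e[1],FS[1]-U("side",322,0)[0]]
    hs=np.array([[q[5]*np.cos(q[6]),s*q[5]*np.sin(q[6]),.014] for s in(1,-1)])
    ht=proj("top",pt(q,hs));h2=proj("side",pt(q,hs))
    j=proj("top",pt(q,[[.0120,0,.054],[-.0060,.0104,.054],[-.0060,-.0104,.054]]))
    return np.r_[r,ht[0]-U("top",37,140),ht[1]-U("top",284,126),h2[1]-U("side",273,203),
      j[0]-U("top",133,208),j[1]-U("top",100,282),j[2]-U("top",197,277)]
best=least_squares(res,[.65,.15,.13,.5,.05,.035,.7],loss="soft_l1",x_scale=[.01,.01,.01,.1,.1,.01,.1])
q=best.x;print(q.round(4),np.degrees(q[3:7]).round(2));print(res(q).round(1));np.save("q.npy",q)
print(np.sqrt(np.diag(np.linalg.inv(best.jac.T@best.jac))).round(4))
cs=[]
for n,reg in(("side",(264,116,50,52)),("top",(145,108,50,52))):
    im=cv2.imread(f"pics/{n}0.png");x,y,w,h=reg;c=crop(im,x,y,w,h,8)
    for rr,z,col in((.026,.05,(0,0,255)),(.042,.014,(0,255,0)),(.042,0,(0,255,0)),(.029,.017,(255,0,0)),(.0119,.054,(0,255,255)),(.029,.047,(255,0,255))):
        uv=proj(n,pt(q,np.c_[rr*np.cos(a),rr*np.sin(a),0*a+z]))
        cv2.polylines(c,[((uv-[x,y]+.5)*8).astype(int)],True,col,1)
    cs.append(c)
cv2.imwrite("pics/ov2.png",np.hstack(cs))
E
python3 fit2.py
```

```text
[0.6294 0.1378 0.1585 0.5463 0.0622 0.0359 1.0323] [31.3   3.56  2.06 59.15]
[-1.4  0.4  0.3  0.8  1.2  0.1 -0.3  0.1  0.6 -0.2  0.4 -0.1  0.2 -0.1
 -0.1 -0.  -0.2  0.3 -0.1  0.5 -0.1 -0.8 -0.1]
[0.0011 0.0012 0.0024 0.0469 0.0328 0.0014 0.0467]
```

View pics/ov2.png

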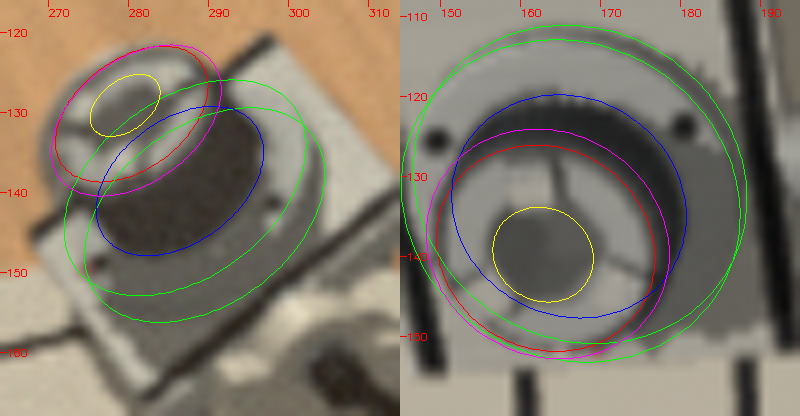

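The overlay fits well: the holes come out at ±60° and the tilt at about 31°. The sleeve's left rim is off by about 1 px in both views, which is within calibration. Next I'll refit the punch with its height fixed and compute the first move.

```bash
cat >> h.py <<'E'
def row(pos,zax,yax,show=True):
    "row numbers from measured pose to target pose (tool z, tool y approx; half-turn chosen nearest)"
    s=monitor.get_state();R0=Rot.from_quat(s["tcp_rot"]);z=np.array(zax,float);z/=np.linalg.norm(z)
    c=[]
    for sg in(1,-1):
        y=sg*np.array(yax,float);y-=z*(y@z);y/=np.linalg.norm(y)
        R=Rot.from_matrix(np.c_[np.cross(y,z),y,z]);c.append((R0.inv()*R).as_rotvec())
    d=R0.inv().apply(np.array(pos)-s["eef_pos"])
    for v in sorted(c,key=np.linalg.norm): print("row",(d/.4).round(4),(v/np.pi).round(4),"dist",np.linalg.norm(d).round(3),"deg",np.degrees(np.linalg.norm(v)).round(1))
def st():
    s=monitor.get_state();print(round(s["time"],2),"q",s["qpos"].round(3),"p",s["eef_pos"].round(4),"F",s["contact_force"].round(1),"M",s["wrist_torque"].round(2),"op",round(s["opening"],3),"ff",round(s["finger_force"],1),"z",Rot.from_quat(s["tcp_rot"]).as_matrix()[:,2].round(3));return s
E
python3 - <<'E'
from h import *
obs={"side":[(304,282.5),(302.5,300.7)],"top":[(354.5,189.8),(348.5,192.2)]}
f=lambda q:np.concatenate([(proj(n,[[q[0],q[1],.079],[q[0],q[1],.03]])-obs[n]).ravel() for n in obs])
r=least_squares(f,[.5,-.3]);print(r.x,r.fun.round(2))
# pallet row direction: flat-punch top (top cam 288.5,205)
g=lambda q:(proj("top",[[q[0],q[1],.088]])-[(288.6,205)]).ravel()
b=least_squares(g,[.5,-.1]).x;d=r.x-b;print(b,np.linalg.norm(d),np.degrees(np.arctan2(d[1],d[0])))
yax=[-d[1],d[0],0]
row([.42,.25,.25],[0,0,-1],yax); row([*r.x,.25],[0,0,-1],yax)
E
```

```text
[ 0.53906927 -0.25003438] [-0.53  0.97 -0.77 -1.67  0.21 -0.55  1.02 -0.69]
[ 0.50595787 -0.10912322] 0.1447491630570652 -76.77650014734057
row [-0.6802 -0.6708 -0.0011] [-7.000e-04  2.000e-04  2.853e-01] dist 0.382 deg 51.3
row [-0.6802 -0.6708 -0.0011] [-2.000e-04 -8.000e-04 -7.147e-01] dist 0.382 deg 128.7
row [-1.4858e+00 -1.6720e+00  7.0000e-04] [-7.000e-04  2.000e-04  2.853e-01] dist 0.895 deg 51.3
row [-1.4858e+00 -1.6720e+00  7.0000e-04] [-2.000e-04 -8.000e-04 -7.147e-01] dist 0.895 deg 128.7
```

```bash
python3 -m handwheel '[[-0.68,-0.67,0,0,0,0.285,1],[-0.68,-0.67,0,0,0,0.285,1],[-0.68,-0.67,0,0,0,0.285,1],[-0.68,-0.67,0,0,0,0.285,1],[-0.68,-0.67,0,0,0,0.285,1],[-0.68,-0.67,0,0,0,0.285,1],[-0.68,-0.67,0,0,0,0.285,1],[-0.68,-0.67,0,0,0,0.285,1],[-0.68,-0.67,0,0,0,0.285,1]]'; python3 - <<'E'
from h import *
st(); row([.5391,-.25,.20],[0,0,-1],[.9735,.2287,0])
E
```

```text
time: 1.23
eef_pos: [0.4199, 0.2518, 0.2501]
tcp_rot: [0.62, 0.785, -0.0, -0.0]
contact_force: [0.1, -0.3, -0.2]
opening: 1.003
finger_force: 0.0
1.23 q [ 0.332 -0.131  2.021  0.     1.252  0.099] p [0.4199 0.2518 0.2501] F [ 0.1 -0.3 -0.2] M [ 0.02 -0.01  0.07] op 1.003 ff 0.0 z [-0.001  0.    -1.   ]
row [-1.2896  0.      0.1248] [-0.0002 -0.0001  0.0008] dist 0.518 deg 0.1
row [-1.2896  0.      0.1248] [ 2.000e-04 -2.000e-04 -9.992e-01] dist 0.518 deg 179.9
```

```bash
python3 -m handwheel '[[-1,0,0,0,0,0,1],[-1,0,0,0,0,0,1],[-1,0,0,0,0,0,1],[-1,0,0,0,0,0,1],[-1,0,0,0,0,0,1],[-1,0,0,0,0,0,1],[-1,0,0,0,0,0,1],[-1,0,0,0,0,0,1]]' | head -2; python3 - <<'E'
from h import *
st(); row([.5391,-.25,.130],[0,0,-1],[.9735,.2287,0])
E
```

```text
time: 2.22
eef_pos: [0.5129, -0.1387, 0.2499]
2.23 q [-0.455 -0.031  1.928  0.     1.246 -0.687] p [ 0.5129 -0.1387  0.2499] F [-0.1  1.1  0.2] M [ 0.   -0.04 -0.02] op 1.0 ff 0.0 z [-0.001  0.001 -1.   ]
row [-2.860e-01  2.000e-04  2.996e-01] [-0.0001 -0.0002  0.0001] dist 0.166 deg 0.1
row [-2.860e-01  2.000e-04  2.996e-01] [ 4.000e-04 -2.000e-04 -9.999e-01] dist 0.166 deg 180.0
```

```bash
python3 -m handwheel '[[-0.286,0,0.1,0,0,0,1],[-0.286,0,0.1,0,0,0,1],[-0.286,0,0.1,0,0,0,1],[-0.286,0,0.25,0,0,0,1],[-0.286,0,0.38,0,0,0,1],[-0.286,0,0.43,0,0,0,1],[-0.286,0,0.43,0,0,0,1]]' ; python3 -m handwheel '[[0,0,0,0,0,0,-1],[0,0,0,0,0,0,-1],[0,0,0,0,0,0,-1],[0,0,0,0,0,0,-1],[0,0,0,0,0,0,-1]]' 40;  python3 - <<'E'
from h import *
st()
E
```

```text
time: 3.1
eef_pos: [0.5384, -0.248, 0.0778]
tcp_rot: [0.62, 0.785, 0.0, -0.001]
contact_force: [-0.2, 0.7, 0.2]
opening: 1.002
finger_force: 0.0
time: 3.72
eef_pos: [0.5391, -0.2503, 0.0793]
tcp_rot: [0.621, 0.784, 0.0, 0.001]
contact_force: [0.6, -0.6, 2.9]
opening: 0.194
finger_force: 39.0
3.73 q [-0.605  0.307  1.891  0.     0.941 -0.837] p [ 0.5391 -0.2503  0.0793] F [ 0.6 -0.6  2.9] M [ 0.05 -0.01  0.03] op 0.194 ff 39.0 z [ 0.002 -0.001 -1.   ]
```

```bash
python3 -m handwheel '[[0,0,-0.03,0,0,0,-1],[0,0,-0.1,0,0,0,-1],[0,0,-0.2,0,0,0,-1],[0,0,-0.35,0,0,0,-1],[0,0,-0.45,0,0,0,-1],[0,0,-0.45,0,0,0,-1]]' 60;  python3 - <<'E'
from h import *
st()
q=np.load("q.npy");R,o=frame=None,None
E
python3 - <<'E'
import sys;sys.argv=['x']
from fit import *
q=np.load("q.npy");R,o=frame(q);print("axes x,y,z",R.T.round(3).tolist())
pos=o+R[:,2]*(.027+.07)   # foot ~ 50 mm above mouth
print("target",pos.round(4))
for yax in (R[:,1],R[:,0],R[:,0]+R[:,1],R[:,0]-R[:,1]): row(pos,-R[:,2],yax)
row([.5,.1,.25],-R[:,2],R[:,0])
E
```

```text
time: 4.47
eef_pos: [0.5397, -0.2508, 0.2631]
tcp_rot: [0.621, 0.784, 0.0, 0.004]
contact_force: [-0.1, 0.2, -2.3]
opening: 0.19
finger_force: 59.0
4.47 q [-0.605  0.098  1.77  -0.     1.265 -0.837] p [ 0.5397 -0.2508  0.2631] F [-0.1  0.2 -2.3] M [-0.    0.02  0.03] op 0.19 ff 59.0 z [ 0.006 -0.005 -1.   ]
axes x,y,z [[0.853, 0.053, 0.52], [-0.062, 0.998, -0.0], [-0.519, -0.032, 0.854]]
target [0.5791 0.1346 0.2413]
row [0.9156 0.317  0.0504] [-0.1216 -0.1416 -0.4339] dist 0.388 deg 85.0
row [0.9156 0.317  0.0504] [-0.1482  0.1273  0.5394] dist 0.388 deg 103.3
row [0.9156 0.317  0.0504] [-0.1718 -0.013   0.0531] dist 0.388 deg 32.4
row [0.9156 0.317  0.0504] [ 0.0192 -0.2531 -0.9129] dist 0.388 deg 170.6
row [0.9156 0.317  0.0504] [-0.1559 -0.0789 -0.1907] dist 0.388 deg 46.6
row [0.9156 0.317  0.0504] [-0.1023  0.2022  0.7795] dist 0.388 deg 146.1
row [0.9156 0.317  0.0504] [-0.1698  0.0557  0.2967] dist 0.388 deg 62.3
row [0.9156 0.317  0.0504] [-0.0657 -0.2003 -0.6754] dist 0.388 deg 127.4
row [0.8766 0.1047 0.0279] [-0.1718 -0.013   0.0531] dist 0.353 deg 32.4
row [0.8766 0.1047 0.0279] [ 0.0192 -0.2531 -0.9129] dist 0.353 deg 170.6
```

```bash
python3 -m handwheel '[[0.1,0.03,-0.05,0,0,0,-1],[0.25,0.08,-0.05,-0.04,-0.003,0.01,-1],[0.4,0.13,-0.05,-0.08,-0.006,0.025,-1],[0.55,0.2,-0.03,-0.13,-0.01,0.04,-1],[0.7,0.25,0,-0.172,-0.013,0.053,-1],[0.82,0.29,0.03,-0.172,-0.013,0.053,-1],[0.916,0.317,0.05,-0.172,-0.013,0.053,-1],[0.916,0.317,0.05,-0.172,-0.013,0.053,-1],[0.916,0.317,0.05,-0.172,-0.013,0.053,-1]]';  python3 - <<'E'
from h import *
st()
for n in("side","top"):
    im=eyes.read_camera(n); cv2.imwrite(f"pics/{n}1.png",im[:,:,::-1])
a=cv2.imread("pics/side1.png");b=cv2.imread("pics/top1.png")
cv2.imwrite("pics/ins.png",np.hstack([crop(a,250,70,66,90,6),crop(b,135,90,66,90,6)]))
E
```

```text
time: 5.6
eef_pos: [0.5766, 0.1356, 0.236]
tcp_rot: [0.661, 0.702, 0.195, 0.18]
contact_force: [0.6, 0.0, -1.8]
opening: 0.187
finger_force: 59.1
5.6 q [ 0.057 -0.117  2.096  0.012  0.625 -0.012] p [0.5766 0.1356 0.236 ] F [ 0.6  0.  -1.8] M [-0.04  0.46  0.  ] op 0.187 ff 59.1 z [ 0.51   0.036 -0.859]
```

View pics/ins.png

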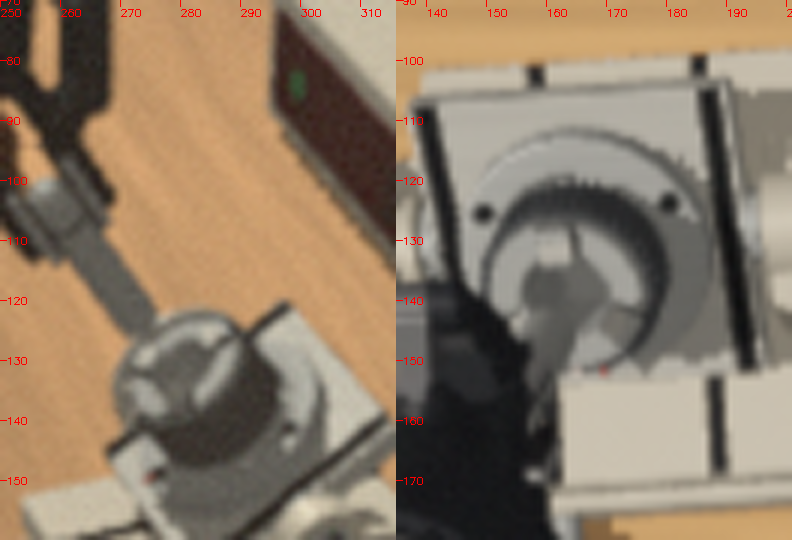

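Side view: the held punch runs from about (265,109.5) to its foot near (273.5,123.5), pointing at the chuck mouth. Top view: the shank's lower part shows above the opening, around (162,138). I'll compare both with the predicted axis.

```bash
python3 - <<'E'
from fit import *
s=st();T=Rot.from_quat(s["tcp_rot"]).as_matrix();p=s["eef_pos"]
q=np.load("q.npy");R,o=frame(q)
print("angle between",np.degrees(np.arccos(-T[:,2]@R[:,2])).round(2), "tool axis in chuck frame",(R.T@T[:,2]).round(3))
foot=p+T[:,2]*.071
print("foot in mouth frame mm",(R.T@(foot-o)*1e3).round(1))
for n,x,y in(("side",250,70),("top",135,90)):
    L=np.array([p+T[:,2]*l for l in(.0,.03,.05,.071)])
    uv=proj(n,L);print(n,"axis px",uv.round(1).tolist())
    print("  foot circle bbox",[ (uvc.min(0).round(1),uvc.max(0).round(1)) for uvc in [proj(n,foot+.009*(np.outer(np.cos(a),T[:,0])+np.outer(np.sin(a),T[:,1])))]])
    print("  mouth",proj(n,o).round(1),"mouth+50",proj(n,o+.05*R[:,2]).round(1))
    im=cv2.imread(f"pics/{n}1.png");c=crop(im,x,y,66,90,6)
    for d in(-.009,.009):
        w=np.cross(T[:,2],-P[n]["R"].T@P[n]["t"]-p);w/=np.linalg.norm(w)
        e=proj(n,[p+w*d,foot+w*d]);cv2.line(c,*[tuple(int(v) for v in (k-[x,y]+.5)*6) for k in e],(0,0,255),1)
    fc=proj(n,foot+.009*(np.outer(np.cos(a),T[:,0])+np.outer(np.sin(a),T[:,1])))
    cv2.polylines(c,[((fc-[x,y]+.5)*6).astype(int)],True,(0,255,255),1)
    for rr,z in((.0119,.054),(.026,.05),(.029,.017),(.029,.047)):
        uv=proj(n,pt(q,np.c_[rr*np.cos(a),rr*np.sin(a),0*a+z]));cv2.polylines(c,[((uv-[x,y]+.5)*6).astype(int)],True,(255,0,255),1)
    globals()[n]=c
cv2.imwrite("pics/ins2.png",np.hstack([side,top]))
E
```

```text
5.7 q [ 0.056 -0.118  2.095  0.012  0.625 -0.012] p [0.5775 0.1348 0.2374] F [-0.6 -0.4 -2.2] M [-0.04  0.41 -0.03] op 0.183 ff 59.1 z [ 0.513  0.035 -0.858]
angle between 0.44 tool axis in chuck frame [-0.007  0.004 -1.   ]
foot in mouth frame mm [-3.9  0.5 23.5]
side axis px [[258.9, 103.1], [265.2, 111.9], [269.2, 117.6], [273.3, 123.3]]
  foot circle bbox [(array([269.9, 120.4]), array([276.6, 126.3]))]
  mouth [[279.1 128.7]] mouth+50 [[269.4 115.2]]
top axis px [[152.8, 158.7], [156.1, 152.8], [158.2, 149.1], [160.3, 145.4]]
  foot circle bbox [(array([155.4, 140.8]), array([165.1, 149.9]))]
  mouth [[162.4 139.4]] mouth+50 [[157.5 148.1]]
```

View pics/ins2.png

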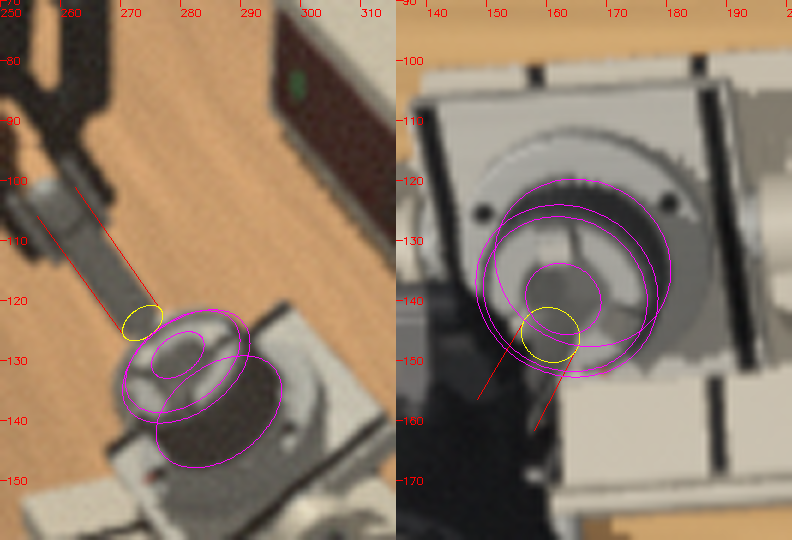

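The side prediction lies close to the held punch. I'll check it numerically with profiles across the shank in both views instead of using another picture.

```bash
python3 - <<'E'
from fit import *
s=monitor.get_state();T=Rot.from_quat(s["tcp_rot"]).as_matrix();p=s["eef_pos"]
for n in("side","top"):
    i1=cv2.imread(f"pics/{n}1.png").astype(int);i0=cv2.imread(f"pics/{n}0.png").astype(int)
    for l in(.035,.045,.055,.065):
        A,B=proj(n,[p+T[:,2]*l,p+T[:,2]*(l+.001)]);d=(B-A)/np.linalg.norm(B-A);w=np.array([-d[1],d[0]])
        k=np.arange(-10,11);xy=(A+np.outer(k,w)).astype(np.float32)
        g=lambda im:cv2.remap(im.astype(np.float32),xy[None,:,0],xy[None,:,1],cv2.INTER_LINEAR)[0]
        print(n,l,"w",w.round(2),"sat1",(g(i1)[:,2]-g(i1)[:,0]).astype(int).tolist(),"R1",g(i1)[:,2].astype(int).tolist(),*(["R0",g(i0)[:,2].astype(int).tolist()] if n=="top" else []))
E
```

```text
side 0.035 w [-0.82  0.58] sat1 [88, 89, 91, 89, 91, 91, 74, 35, 12, 10, 12, 10, 11, 17, 49, 86, 93, 92, 90, 89, 89] R1 [194, 194, 196, 199, 198, 200, 175, 126, 96, 96, 96, 95, 91, 98, 139, 191, 201, 198, 196, 194, 195]
side 0.045 w [-0.82  0.58] sat1 [89, 88, 88, 89, 92, 91, 74, 38, 10, 11, 10, 10, 10, 19, 52, 87, 95, 93, 91, 90, 88] R1 [194, 192, 193, 193, 201, 200, 179, 130, 95, 94, 94, 95, 92, 97, 143, 194, 205, 200, 193, 195, 196]
side 0.055 w [-0.82  0.58] sat1 [88, 87, 87, 90, 90, 91, 74, 37, 11, 10, 9, 10, 12, 23, 61, 90, 96, 93, 90, 89, 91] R1 [191, 191, 190, 192, 195, 199, 176, 127, 92, 93, 96, 94, 92, 106, 155, 199, 207, 202, 195, 195, 195]
side 0.065 w [-0.82  0.58] sat1 [88, 87, 87, 86, 89, 91, 72, 37, 11, 9, 10, 10, 10, 24, 60, 89, 96, 94, 93, 91, 90] R1 [193, 192, 189, 189, 194, 196, 175, 125, 94, 94, 94, 94, 92, 108, 151, 197, 205, 203, 199, 196, 194]
top 0.035 w [0.87 0.49] sat1 [0, -1, -2, -2, -3, -2, -1, -1, -1, 1, 3, 3, 2, 2, 3, 8, 20, 24, 25, 26, 26] R1 [33, 25, 24, 24, 21, 22, 22, 21, 24, 45, 72, 79, 71, 61, 73, 87, 153, 188, 199, 201, 202] R0 [28, 61, 120, 151,
[... 299 characters left out ...]
55, 154, 153, 152, 147, 140, 123, 124, 119, 125, 135, 143, 154, 157, 161, 166, 170, 179, 183]
top 0.055 w [0.87 0.49] sat1 [-2, -1, 0, 0, 2, 3, 2, 1, 2, 3, 4, 4, 4, 4, 4, 8, 14, 17, 16, 16, 18] R1 [20, 22, 21, 33, 57, 70, 75, 53, 60, 79, 85, 85, 83, 82, 89, 118, 155, 173, 167, 173, 185] R0 [136, 111, 123, 142, 149, 151, 151, 146, 133, 131, 136, 136, 137, 134, 129, 122, 139, 155, 149, 156, 167]
top 0.065 w [0.87 0.49] sat1 [2, 2, 4, 8, 12, 10, 6, 6, 5, 5, 4, 5, 4, 4, 5, 6, 8, 8, 8, 9, 27] R1 [64, 78, 84, 114, 149, 148, 122, 106, 97, 91, 88, 86, 85, 83, 96, 140, 156, 151, 138, 124, 136] R0 [115, 119, 115, 133, 154, 161, 160, 158, 139, 104, 116, 137, 142, 143, 143, 144, 143, 135, 122, 109, 121]
```

The prediction agrees with both views to within about 0.5 px, so robot and cameras are consistent. I'll centre the punch and start lowering it.

```bash
cat > tgt.py <<'E'
from fit import *
import sys
q=np.load("q.npy");R,o=frame(q);s=st();T=Rot.from_quat(s["tcp_rot"]).as_matrix()
print("TCP in mouth frame mm",(R.T@(s["eef_pos"]-o)*1e3).round(1),"F chuck",(R.T@s["contact_force"]).round(1),"M chuck",(R.T@s["wrist_torque"]).round(2),"axis",(R.T@T[:,2]).round(3),"rot deg",np.degrees(np.arctan2(*(R.T@T[:,1])[1::-1])).round(2))
if len(sys.argv)>3:
    x,y,z=[float(v)/1e3 for v in sys.argv[1:4]];yd=np.radians(float(sys.argv[4])) if len(sys.argv)>4 else 0
    row(o+R@[x,y,z],-R[:,2],R@[np.cos(yd),np.sin(yd),0])
E
python3 tgt.py 0 0 86; python3 tgt.py 0 0 64
```

```text
5.7 q [ 0.056 -0.118  2.095  0.012  0.625 -0.012] p [0.5775 0.1348 0.2374] F [-0.6 -0.4 -2.2] M [-0.04  0.41 -0.03] op 0.183 ff 59.1 z [ 0.513  0.035 -0.858]
TCP in mouth frame mm [-3.4  0.2 94.5] F chuck [-1.7 -0.4 -1.5] M chuck [-0.03  0.41 -0.02] axis [-0.007  0.004 -1.   ] rot deg -0.2
row [-0.0006  0.0087  0.0212] [-0.0022 -0.0011 -0.0011] dist 0.009 deg 0.5
row [-0.0006  0.0087  0.0212] [-0.0017  0.0034  0.9989] dist 0.009 deg 179.8
5.7 q [ 0.056 -0.118  2.095  0.012  0.625 -0.012] p [0.5775 0.1348 0.2374] F [-0.6 -0.4 -2.2] M [-0.04  0.41 -0.03] op 0.183 ff 59.1 z [ 0.513  0.035 -0.858]
TCP in mouth frame mm [-3.4  0.2 94.5] F chuck [-1.7 -0.4 -1.5] M chuck [-0.03  0.41 -0.02] axis [-0.007  0.004 -1.   ] rot deg -0.2
row [-0.0008  0.0091  0.0762] [-0.0022 -0.0011 -0.0011] dist 0.031 deg 0.5
row [-0.0008  0.0091  0.0762] [-0.0017  0.0034  0.9989] dist 0.031 deg 179.8
```

```bash
python3 -m handwheel '[[-0.001,0.009,0.01,-0.002,-0.001,0,-1],[-0.001,0.009,0.02,-0.002,-0.001,0,-1],[-0.001,0.009,0.035,-0.002,-0.001,0,-1],[-0.001,0.009,0.05,-0.002,-0.001,0,-1],[-0.001,0.009,0.065,-0.002,-0.001,0,-1],[-0.001,0.009,0.076,-0.002,-0.001,0,-1],[-0.001,0.009,0.076,-0.002,-0.001,0,-1]]' | head -1; python3 tgt.py 0 0 40
```

```text
time: 6.58
6.58 q [ 0.059 -0.046  2.076  0.006  0.564 -0.006] p [0.5964 0.1368 0.2135] F [ 0.5 -0.1 -1.8] M [-0.    0.42 -0.01] op 0.182 ff 59.1 z [ 0.519  0.034 -0.854]
TCP in mouth frame mm [ 0.4  1.1 64.2] F chuck [-0.5 -0.1 -1.7] M chuck [ 0.02  0.42 -0.02] axis [ 0.     0.001 -1.   ] rot deg -0.14
row [-0.0028 -0.001   0.0604] [ 0.0001 -0.0004 -0.0008] dist 0.024 deg 0.2
row [-0.0028 -0.001   0.0604] [-7.000e-04 -1.000e-04  9.992e-01] dist 0.024 deg 179.9
```

```bash
python3 -m handwheel '[[-0.002,0,0.015,0,0,0,-1],[-0.002,0,0.03,0,0,0,-1],[-0.002,0,0.045,0,0,0,-1],[-0.002,0,0.06,0,0,0,-1],[-0.002,0,0.075,0,0,0,-1],[-0.002,0,0.085,0,0,0,-1],[-0.002,0,0.085,0,0,0,-1]]' | head -1; python3 tgt.py 0 0 23
```

```text
time: 7.45
7.45 q [ 0.057  0.032  2.057  0.008  0.505 -0.009] p [0.6142 0.1371 0.1847] F [ 0.5  0.5 -0.9] M [-0.07  0.41 -0.03] op 0.182 ff 59.0 z [ 0.519  0.034 -0.854]
TCP in mouth frame mm [ 0.6  0.2 30.3] F chuck [-0.   0.4 -1. ] M chuck [-0.05  0.41 -0.01] axis [ 0.001  0.001 -1.   ] rot deg -0.14
row [-0.0007 -0.0016  0.0182] [ 0.0002 -0.0004 -0.0008] dist 0.007 deg 0.2
row [-0.0007 -0.0016  0.0182] [-6.000e-04 -3.000e-04  9.992e-01] dist 0.007 deg 179.9
```

```bash
python3 -m handwheel '[[0,0,0.004,0,0,0,-1],[0,0,0.008,0,0,0,-1],[0,0,0.012,0,0,0,-1],[0,0,0.014,0,0,0,-1],[0,0,0.014,0,0,0,-1]]' | head -1; python3 tgt.py; python3 -m handwheel '[[0,0,0.002,0,0,0,-1],[0,0,0.004,0,0,0,-1],[0,0,0.004,0,0,0,-1]]' | head -1; python3 tgt.py
```

```text
time: 8.07
8.07 q [ 0.057  0.045  2.054  0.008  0.496 -0.009] p [0.6171 0.1373 0.1803] F [ 0.3 -0.1 -2.4] M [-0.04  0.44 -0.01] op 0.187 ff 59.0 z [ 0.519  0.034 -0.854]
TCP in mouth frame mm [ 0.8  0.3 25. ] F chuck [-1.1 -0.1 -2.2] M chuck [-0.01  0.44  0.  ] axis [ 0.001  0.001 -1.   ] rot deg -0.14
time: 8.45
8.45 q [ 0.057  0.048  2.053  0.008  0.493 -0.009] p [0.6179 0.1373 0.1789] F [-0.2  0.3 -2.5] M [-0.04  0.41 -0.01] op 0.185 ff 59.0 z [ 0.519  0.034 -0.854]
TCP in mouth frame mm [ 0.8  0.3 23.4] F chuck [-1.4  0.3 -2. ] M chuck [-0.02  0.41 -0.  ] axis [ 0.001  0.001 -1.   ] rot deg -0.14
```

```bash
python3 -m handwheel '[[0,0,0.002,0,0,0,-1],[0,0,0.003,0,0,0,-1],[0,0,0.003,0,0,0,-1]]' | head -1; python3 tgt.py|tail -1; python3 -m handwheel '[[0,0,0.002,0,0,0,-1],[0,0,0.003,0,0,0,-1],[0,0,0.003,0,0,0,-1]]' | head -1; python3 tgt.py|tail -1
```

```text
time: 8.82
TCP in mouth frame mm [ 0.8  0.3 22.2] F chuck [-1.5 -0.6 -1.8] M chuck [0.01 0.44 0.01] axis [ 0.001  0.001 -1.   ] rot deg -0.14
time: 9.2
TCP in mouth frame mm [ 0.8  0.3 21. ] F chuck [-1.2  0.  -2.1] M chuck [-0.    0.43  0.04] axis [ 0.001  0.001 -1.   ] rot deg -0.14
```

```bash
for i in 1 2 3; do [ $i = 9 ] || true; done; python3 -m handwheel '[[0,0,0.002,0,0,0,-1],[0,0,0.003,0,0,0,-1],[0,0,0.003,0,0,0,-1]]' | head -1; python3 tgt.py|tail -1; python3 -m handwheel '[[0,0,0.002,0,0,0,-1],[0,0,0.003,0,0,0,-1],[0,0,0.003,0,0,0,-1]]' | head -1; python3 tgt.py|tail -1
```

```text
time: 9.57
TCP in mouth frame mm [ 0.8  0.3 19.8] F chuck [-1.   0.2 -2.2] M chuck [ 0.04  0.47 -0.01] axis [ 0.001  0.001 -1.   ] rot deg -0.14
time: 9.95
TCP in mouth frame mm [ 0.8  0.3 18.6] F chuck [-0.5  0.2 -1.4] M chuck [ 0.    0.45 -0.01] axis [ 0.001  0.001 -1.   ] rot deg -0.14
```

```bash
python3 -m handwheel '[[0,0,0.002,0,0,0,-1],[0,0,0.003,0,0,0,-1],[0,0,0.003,0,0,0,-1]]' | head -1; python3 tgt.py|tail -1; python3 -m handwheel '[[0,0,0.002,0,0,0,-1],[0,0,0.003,0,0,0,-1],[0,0,0.003,0,0,0,-1]]' | head -1; python3 tgt.py|tail -1
```

```text
time: 10.32
TCP in mouth frame mm [ 1.   0.4 18. ] F chuck [-1.9 -0.1  5.2] M chuck [-0.05  0.79  0.02] axis [ 0.001  0.001 -1.   ] rot deg -0.13
time: 10.7
TCP in mouth frame mm [ 1.3  0.5 17.9] F chuck [-5.5 -0.7 15. ] M chuck [-0.09  1.28  0.03] axis [ 0.     0.001 -1.   ] rot deg -0.1
```

```bash
python3 - <<'E'
from fit import *
# where along its axis did the held punch end, in pics side1/top1 (pose then)
p=np.array([.5775,.1348,.2374]);z=np.array([.513,.035,-.858])
for n in("side","top"):
    i=cv2.imread(f"pics/{n}1.png").astype(np.float32)
    L=np.arange(.05,.092,.002);uv=proj(n,[p+z*l for l in L]).astype(np.float32)
    print(n,list(zip((L*1e3).round().astype(int).tolist(),cv2.remap(i,uv[None,:,0],uv[None,:,1],1)[0].mean(1).astype(int).tolist())))
E
```

```text
side [(50, 91), (52, 90), (54, 91), (56, 92), (58, 91), (60, 90), (62, 89), (64, 89), (66, 90), (68, 92), (70, 92), (72, 90), (74, 90), (76, 94), (78, 98), (80, 104), (82, 123), (84, 141), (86, 143), (88, 134), (90, 117)]
top [(50, 81), (52, 82), (54, 83), (56, 84), (58, 85), (60, 86), (62, 86), (64, 86), (66, 87), (68, 87), (70, 87), (72, 87), (74, 87), (76, 87), (78, 87), (80, 87), (82, 87), (84, 86), (86, 87), (88, 87), (90, 87)]
```

Contact came at 15 N. I'll ease off a little, open, let the punch slide onto the stop, and withdraw along the axis.

```bash
python3 -m handwheel '[[0,-0.001,-0.003,0,0,0,-1],[0,-0.001,-0.003,0,0,0,-1],[0,-0.001,-0.003,0,0,0,0],[0,-0.001,-0.003,0,0,0,1],[0,-0.001,-0.003,0,0,0,1],[0,-0.001,-0.003,0,0,0,1]]' | sed -n '1p;4,6p'; python3 tgt.py|tail -1;  python3 -m handwheel '[[0,0,-0.02,0,0,0,1],[0,0,-0.06,0,0,0,1],[0,0,-0.13,0,0,0,1],[0,0,-0.25,0,0,0,1],[0,0,-0.25,0,0,0,1]]' | sed -n '1p;4,6p'; python3 tgt.py
python3 - <<'E'
from h import *
for n in("side","top"):
    im=eyes.read_camera(n); cv2.imwrite(f"pics/{n}2.png",im[:,:,::-1])
E
```

```text
time: 11.45
contact_force: [0.3, 0.2, -0.0]
opening: 0.995
finger_force: 0.0
TCP in mouth frame mm [ 0.7  0.3 17.4] F chuck [ 0.3  0.1 -0.2] M chuck [-0.03  0.2  -0.03] axis [ 0.002  0.001 -1.   ] rot deg -0.15
time: 12.08
contact_force: [-0.0, 0.7, 0.4]
opening: 0.999
finger_force: 0.0
12.07 q [ 0.057 -0.173  2.094  0.007  0.662 -0.008] p [0.5696 0.1345 0.2654] F [-0.   0.7  0.4] M [-0.03  0.23  0.03] op 0.999 ff 0.0 z [ 0.528  0.034 -0.848]
TCP in mouth frame mm [  4.4   0.4 122.5] F chuck [0.2 0.7 0.3] M chuck [0.   0.23 0.03] axis [ 0.012  0.002 -1.   ] rot deg -0.12
```

```bash
python3 - <<'E'
from fit import *
q=np.load("q.npy");R,o=frame(q)
i=cv2.imread("pics/side2.png").astype(np.float32)
A,B=proj("side",[o,o+R[:,2]*.05]);d=(B-A)/np.linalg.norm(B-A);w=np.array([-d[1],d[0]])
L=np.arange(-.01,.06,.002)
for off in(0,):
    uv=(proj("side",[o+R[:,2]*l for l in L])+off*w).astype(np.float32);v=cv2.remap(i,uv[None,:,0],uv[None,:,1],1)[0]
    print("along",[(int(round(l*1e3)),int(b[2]-b[0]),int(b.mean())) for l,b in zip(L,v)])
k=np.arange(-9,10)
for l in(.005,.012,.018,.023,.028):
    uv=(proj("side",o+R[:,2]*l)+np.outer(k,w)).astype(np.float32);v=cv2.remap(i,uv[None,:,0],uv[None,:,1],1)[0]
    print(l,w.round(2),(v[:,2]-v[:,0]).astype(int).tolist(),v.mean(1).astype(int).tolist())
a=cv2.imread("pics/side2.png");b=cv2.imread("pics/top2.png")
cv2.imwrite("pics/seat.png",np.hstack([crop(a,255,98,50,65,8),crop(b,140,100,50,65,8)]))
E
```

```text
along [(-10, 10, 89), (-8, 10, 88), (-6, 10, 89), (-4, 10, 89), (-2, 10, 89), (0, 11, 90), (2, 12, 90), (4, 11, 96), (6, 10, 106), (8, 10, 117), (10, 11, 126), (12, 12, 117), (14, 13, 109), (16, 14, 111), (18, 20, 124), (20, 40, 147), (22, 64, 159), (24, 76, 158), (26, 87, 157), (28, 91, 156), (30, 94, 157), (32, 93, 158), (34, 94, 158), (36, 94, 158), (38, 94, 158), (40, 95, 159), (42, 96, 158), (44, 96, 158), (46, 96, 159), (48, 95, 159), (50, 96, 158), (52, 96, 160), (54, 95, 162), (56, 95, 161), (58, 96, 161)]
0.005 [ 0.81 -0.58] [15, 11, 12, 11, 12, 11, 12, 13, 12, 10, 11, 12, 11, 12, 14, 15, 13, 13, 19] [108, 93, 81, 75, 79, 86, 85, 80, 83, 101, 119, 128, 136, 149, 159, 159, 145, 130, 119]
0.012 [ 0.81 -0.58] [33, 20, 12, 12, 10, 11, 11, 11, 11, 12, 13, 12, 11, 12, 14, 18, 34, 52, 72] [121, 102, 86, 87, 89, 90, 89, 90, 95, 117, 135, 135, 131, 121, 120, 109, 126, 137, 146]
0.018 [ 0.81 -0.58] [85, 60, 22, 12, 11, 11, 12, 12, 17, 20, 25, 28, 34, 43, 59, 68, 77, 83, 89] [151, 129, 96, 96, 103, 106, 105, 102, 111, 124, 147, 148, 148, 145, 141, 146, 148, 146, 149]
0.023 [ 0.81 -0.58] [89, 70, 33, 12, 11, 11, 11, 16, 43, 70, 78, 79, 82, 85, 84, 82, 84, 85, 89] [150, 138, 118, 116, 124, 135, 142, 135, 142, 158, 167, 162, 158, 148, 143, 145, 145, 147, 149]
0.028 [ 0.81 -0.58] [92, 86, 73, 48, 30, 26, 25, 46, 73, 91, 94, 93, 90, 86, 85, 85, 86, 86, 88] [155, 155, 150, 144, 151, 161, 164, 159, 158, 156, 156, 154, 150, 146, 143, 143, 144, 148, 150]
```

View pics/seat.png

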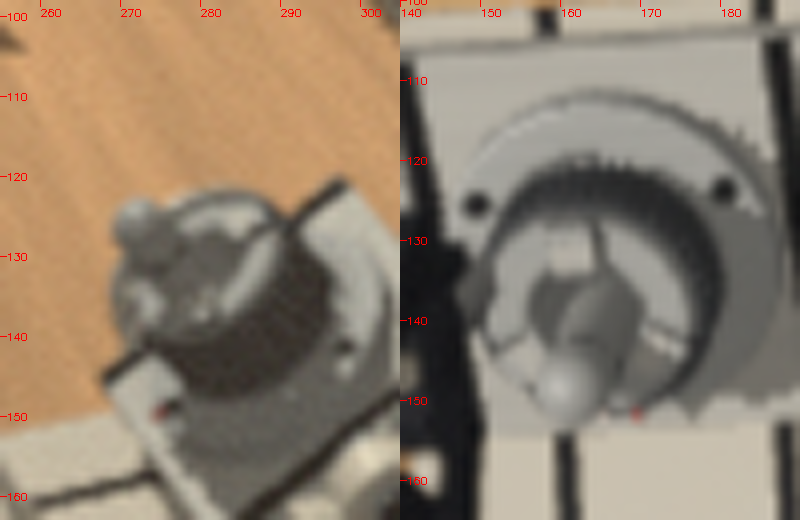

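Last picture: the punch sits in the chuck and leans to -x. The nose ball is at about (271.6,125.2) in side and (160.4,147.9) in top. The opening centre is near (279,130.6) in side and (162.6,137.6) in top, so the mouth appears to lie lower along the axis than my fit.

```bash
python3 - <<'E'
from fit import *
q=np.load("q.npy");R,o=frame(q)
def tri(s,t):
    f=lambda X:np.r_[proj("side",X)[0]-s,proj("top",X)[0]-t]
    r=least_squares(f,o);return r.x,r.fun.round(2)
for nm,s,t in(("nose",(271.6,125.2),(160.4,147.9)),("mouth",(279,130.4),(162.6,137.6))):
    X,e=tri(s,t);print(nm,X.round(4),e,"in mouth frame",(R.T@(X-o)*1e3).round(1))
E
cat > fit3.py <<'E'
from fit2 import *
def res3(q):
    m={n:proj(n,pt(q,[[0,0,.054]]))[0] for n in("side","top")}
    return np.r_[res(q),2*(m["side"]-[279,130.4]),2*(m["top"]-[162.6,137.6])]
b=least_squares(res3,np.load("q.npy"),loss="soft_l1",x_scale=[.01,.01,.01,.1,.1,.01,.1])
q=b.x;print("refit",q.round(4),np.degrees(q[3:]).round(2),res3(q).round(1));np.save("q3.npy",q)
E
python3 fit3.py|tail -6
```

```text
nose [0.61   0.1381 0.1716] [ 0.01 -0.   -0.    0.  ] in mouth frame [-9.7  1.6 21.3]
mouth [0.6326 0.1393 0.1525] [ 1.09 -0.17 -0.22  0.85] in mouth frame [-0.3  1.3 -6.8]
[0.6294 0.1378 0.1585 0.5463 0.0622 0.0359 1.0323] [31.3   3.56  2.06 59.15]
[-1.4  0.4  0.3  0.8  1.2  0.1 -0.3  0.1  0.6 -0.2  0.4 -0.1  0.2 -0.1
 -0.1 -0.  -0.2  0.3 -0.1  0.5 -0.1 -0.8 -0.1]
[0.0011 0.0012 0.0024 0.0469 0.0328 0.0014 0.0467]
refit [0.6302 0.1382 0.1558 0.5556 0.0709 0.0356 1.0338] [31.83  4.06  2.04 59.23] [-1.3  0.2  0.2  0.7  1.5  0.8 -0.1  0.8  0.5 -0.4  0.6 -0.1  0.2 -0.3
 -0.2  0.2  0.4  0.3 -0.2  0.7 -0.1 -0.7 -0.3  0.6 -1.9 -0.2  3.4]
```

The nose lean matches a punch resting loose between jaws 2 and 3. Next I'll move above the axis, pre-turned -43°, with the opening at 0.85.

```bash
sed -i 's/"q.npy"/"q3.npy"/' tgt.py; python3 tgt.py 0 0 110 43; python3 tgt.py 0 0 -14 43 | tail -2
```

```text
12.18 q [ 0.056 -0.167  2.097  0.007  0.662 -0.008] p [0.5686 0.1342 0.2604] F [-0.3 -0.2  0.1] M [-0.07  0.27  0.01] op 1.001 ff 0.0 z [ 0.522  0.034 -0.853]
TCP in mouth frame mm [  2.8   0.4 121.4] F chuck [-0.2 -0.2  0.3] M chuck [-0.04  0.27  0.03] axis [-0.006 -0.003 -1.   ] rot deg -0.56
row [-0.0009 -0.0069  0.0286] [-0.0021  0.0003 -0.242 ] dist 0.012 deg 43.6
row [-0.0009 -0.0069  0.0286] [4.00e-04 2.70e-03 7.58e-01] dist 0.012 deg 136.4
row [ 1.000e-04 -5.100e-03  3.386e-01] [-0.0021  0.0003 -0.242 ] dist 0.135 deg 43.6
row [ 1.000e-04 -5.100e-03  3.386e-01] [4.00e-04 2.70e-03 7.58e-01] dist 0.135 deg 136.4
```

```bash
python3 -m handwheel '[[-0.001,-0.007,0.02,-0.002,0,-0.06,0.7],[-0.001,-0.007,0.02,-0.002,0,-0.12,0.7],[-0.001,-0.007,0.02,-0.002,0,-0.18,0.7],[-0.001,-0.007,0.02,-0.002,0,-0.242,0.7],[-0.001,-0.007,0.08,-0.002,0,-0.242,0.7],[-0.001,-0.007,0.16,-0.002,0,-0.242,0.7],[-0.001,-0.007,0.2,-0.002,0,-0.242,0.7],[-0.001,-0.007,0.2,-0.002,0,-0.242,0.7]]' | head -1; python3 tgt.py 0 0 -14 43
```

```text
time: 13.18
13.18 q [ 0.055  0.013  2.073  0.015  0.507 -0.777] p [0.6072 0.1362 0.1866] F [0.1 0.4 0.8] M [ 0.01  0.27 -0.07] op 0.852 ff 0.0 z [ 0.52   0.036 -0.853]
TCP in mouth frame mm [-3.3 -0.4 38.4] F chuck [0.5 0.4 0.6] M chuck [-0.01  0.27 -0.07] axis [-0.007 -0.001 -1.   ] rot deg 42.98
row [-0.0054  0.0075  0.1309] [-0.0019 -0.0013 -0.0001] dist 0.052 deg 0.4
row [-0.0054  0.0075  0.1309] [-0.002   0.0029  0.9999] dist 0.052 deg 180.0
```

```bash
python3 -m handwheel '[[-0.005,0.0075,0.02,-0.002,-0.001,0,0.7],[-0.005,0.0075,0.05,-0.002,-0.001,0,0.7],[-0.005,0.0075,0.08,-0.002,-0.001,0,0.7],[-0.005,0.0075,0.1,-0.002,-0.001,0,0.7],[-0.005,0.0075,0.1,-0.002,-0.001,0,0.7]]' | head -1; python3 tgt.py 0 0 -14 43
```

```text
time: 13.8
13.8 q [ 0.056  0.108  2.039  0.021  0.436 -0.782] p [0.6317 0.1385 0.1559] F [ 0.   0.2 -0.2] M [-0.03  0.23  0.01] op 0.852 ff 0.0 z [ 0.528  0.038 -0.848]
TCP in mouth frame mm [ 1.4  0.2 -0.7] F chuck [-0.1  0.2 -0.2] M chuck [-0.    0.24  0.01] axis [ 0.003  0.001 -1.   ] rot deg 42.99
row [ 0.002  -0.003   0.0332] [ 0.0008  0.0003 -0.0001] dist 0.013 deg 0.2
row [ 0.002  -0.003   0.0332] [ 5.000e-04 -1.300e-03  9.999e-01] dist 0.013 deg 180.0
```

Clear so far. I'll go down the last 13 mm and close gently.

```bash
python3 -m handwheel '[[0.002,-0.003,0.015,0,0,0,0.7],[0.002,-0.003,0.032,0,0,0,0.7],[0.002,-0.003,0.032,0,0,0,0.7]]' | head -1; python3 tgt.py |tail -1;python3 -m handwheel '[[0,0,0,0,0,0,-1],[0,0,0,0,0,0,-1],[0,0,0,0,0,0,-1],[0,0,0,0,0,0,-1]]' 25 | head -1; python3 tgt.py 0 0 -14 43
```

```text
time: 14.18
TCP in mouth frame mm [  0.3  -0.  -13.2] F chuck [-0.2 -1.   0.6] M chuck [-0.01  0.26  0.01] axis [ 0.003  0.001 -1.   ] rot deg 43.0
time: 14.68
14.68 q [ 0.056  0.135  2.032  0.022  0.415 -0.784] p [0.6374 0.1387 0.1457] F [-4.1  0.4  3.1] M [-0.02  0.43  0.01] op 0.669 ff 26.7 z [ 0.53   0.039 -0.847]
TCP in mouth frame mm [  0.9   0.  -12.4] F chuck [-1.9  0.7  4.8] M chuck [ 0.01  0.44 -0.  ] axis [ 0.004  0.001 -1.   ] rot deg 43.0
row [ 0.0015 -0.0016  0.0041] [ 0.0012  0.0007 -0.    ] dist 0.002 deg 0.3
row [ 0.0015 -0.0016  0.0041] [ 0.0011 -0.0019  1.    ] dist 0.002 deg 180.0
```

```bash
python3 -m handwheel '[[0,0,0,0,0,0,-1],[0,0,0,0,0,0,-1],[0,0,0,0,0,0.03,-1],[0,0,0,0,0,0.06,-1],[0,0,0,0,0,0.06,-1]]' 50 | head -1; python3 tgt.py|tail -1;python3 -m handwheel '[[0,0,0,0,0,0.03,-1],[0,0,0,0,0,0.06,-1],[0,0,0,0,0,0.09,-1],[0,0,0,0,0,0.12,-1],[0,0,0,0,0,0.12,-1]]' | head -1; python3 tgt.py
```

```text
time: 15.3
TCP in mouth frame mm [  0.7  -0.1 -12.1] F chuck [-5.5 -3.4 11.7] M chuck [ 0.17  0.27 -0.18] axis [ 0.004  0.001 -1.   ] rot deg 32.1
time: 15.92
15.93 q [ 0.055  0.134  2.034  0.022  0.414 -0.217] p [0.6367 0.1383 0.1452] F [-8.8 -4.3  4.5] M [-0.08  0.2  -0.32] op 0.661 ff 55.2 z [ 0.529  0.038 -0.847]
TCP in mouth frame mm [  0.   -0.3 -12.4] F chuck [-5.4 -3.7  8.6] M chuck [-0.23  0.21 -0.24] axis [ 0.004  0.001 -1.   ] rot deg 10.54
```

```bash
python3 -m handwheel '[[0,0,0,0,0,0.03,-1],[0,0,0,0,0,0.06,-1],[0,0,0,0,0,0.06,-1]]' | head -1; python3 tgt.py|tail -1;for i in 1; do :; done; python3 -m handwheel '[[0,0,0,0,0,0.02,-1],[0,0,0,0,0,0.02,-1]]' | head -1; python3 tgt.py|tail -1; python3 -m handwheel '[[0,0,0,0,0,0.02,-1],[0,0,0,0,0,0.02,-1]]' | head -1; python3 tgt.py|tail -1;  python3 -m handwheel '[[0,0,0,0,0,0.02,-1],[0,0,0,0,0,0.02,-1]]' | head -1; python3 tgt.py|tail -1; python3 -m handwheel '[[0,0,0,0,0,0.02,-1],[0,0,0,0,0,0.02,-1]]' | head -1; python3 tgt.py|tail -1
```

```text
time: 16.3
TCP in mouth frame mm [ -0.2  -0.4 -12.4] F chuck [-7.  -3.2 11.4] M chuck [-0.38  0.08 -0.21] axis [ 0.003  0.    -1.   ] rot deg -0.26
time: 16.55
TCP in mouth frame mm [ -0.3  -0.4 -12.4] F chuck [-8.1 -3.6 11.1] M chuck [-0.46  0.06 -0.09] axis [ 0.003  0.    -1.   ] rot deg -3.8
time: 16.8
TCP in mouth frame mm [ -0.4  -0.4 -12.4] F chuck [-8.7 -3.4 11.8] M chuck [-0.47  0.03 -0.06] axis [ 0.003  0.    -1.   ] rot deg -7.39
time: 17.05
TCP in mouth frame mm [ -0.6  -0.4 -12.4] F chuck [-9.4 -3.3 12.5] M chuck [-0.55  0.13 -0.07] axis [ 0.002  0.    -1.   ] rot deg -10.99
time: 17.3
TCP in mouth frame mm [ -0.7  -0.3 -12.4] F chuck [-8.6 -3.6 12.6] M chuck [-0.66  0.09 -0.19] axis [ 0.002  0.    -1.   ] rot deg -14.59
```

```bash
python3 -m handwheel '[[0,0,0,0,0,0.015,-1],[0,0,0,0,0,0.03,-1]]' | head -1; python3 tgt.py|tail -1; python3 -m handwheel '[[0,0,0,0,0,0.015,-1]]' | head -1; python3 tgt.py|tail -1; python3 -m handwheel '[[0,0,0,0,0,0.015,-1]]' | head -1; python3 tgt.py|tail -1
```

```text
time: 17.55
TCP in mouth frame mm [ -0.8  -0.3 -12.4] F chuck [-9.5 -1.7 12.9] M chuck [-0.6   0.21  0.35] axis [ 0.002 -0.    -1.   ] rot deg -19.88
time: 17.68
TCP in mouth frame mm [ -0.9  -0.3 -12.4] F chuck [-9.1 -2.6 13.2] M chuck [-0.6   0.26  0.31] axis [ 0.002 -0.    -1.   ] rot deg -22.58
time: 17.8
TCP in mouth frame mm [ -1.   -0.3 -12.4] F chuck [-8.6 -2.4 12.2] M chuck [-0.64  0.34  0.36] axis [ 0.001 -0.    -1.   ] rot deg -25.27
```

```bash
python3 -m handwheel '[[0,0,0,0,0,0.015,-1]]' | head -1; python3 tgt.py|tail -1; python3 - <<'E'
import json,glob
from fit import *
q=np.load("q3.npy");R,o=frame(q);z=[]
for i in range(10):
    eyes.read_camera("side");s=monitor.get_state();z.append((R.T@s["wrist_torque"])[2].round(2))
print("held",z,s["finger_force"],s["opening"])
E
python3 -m handwheel '[[0,0,0,0,0,0.01,-1]]' | head -1; python3 tgt.py|tail -1
```

```text
time: 17.92
TCP in mouth frame mm [ -1.1  -0.3 -12.5] F chuck [-9.6 -4.1  3.8] M chuck [-0.82  1.01  0.37] axis [ 0.001 -0.    -1.   ] rot deg -27.95
held [np.float64(0.12), np.float64(0.02), np.float64(-0.01), np.float64(0.09), np.float64(0.09), np.float64(0.06), np.float64(0.05), np.float64(0.08), np.float64(0.02), np.float64(-0.0)] 55.94953179359436 0.6582963163898128
time: 18.55
TCP in mouth frame mm [ -1.3  -0.3 -12.6] F chuck [-7.  -3.2 10.2] M chuck [-0.4   0.79  0.47] axis [-0.  0. -1.] rot deg -29.74
```

```bash
python3 -m handwheel '[[0,0,0,0,0,0.01,-1]]' | head -1; python3 tgt.py|tail -1;python3 -m handwheel '[[0,0,0,0,0,0.01,-1]]' | head -1; python3 tgt.py|tail -1;  python3 -m handwheel '[[0,0,0,0,0,0.01,-1]]' | head -1; python3 tgt.py|tail -1
```

```text
time: 18.68
TCP in mouth frame mm [ -1.3  -0.3 -12.6] F chuck [-7.  -2.7 11.5] M chuck [-0.36  0.79  0.45] axis [-0. -0. -1.] rot deg -31.54
time: 18.8
TCP in mouth frame mm [ -1.3  -0.2 -12.6] F chuck [-7.7 -3.1 11.1] M chuck [-0.3   0.84  0.44] axis [-0.001  0.    -1.   ] rot deg -33.33
time: 18.92
TCP in mouth frame mm [ -1.4  -0.2 -12.6] F chuck [-6.9 -1.9 11.6] M chuck [-0.26  0.99  0.48] axis [-0.001  0.    -1.   ] rot deg -35.11
```

The torque rises by about 0.08 N m per 0.1 rad, as the jaws' pressing law predicts. The sleeve is roughly 0.2–0.35 rad past meeting, so I'll release and withdraw along the axis.

```bash
python3 -m handwheel '[[0,0,0,0,0,0,-1],[0,0,0,0,0,0,0.7],[0,0,0,0,0,0,0.7],[0,0,0,0,0,0,0.7]]' | sed -n '1p;4,6p'; python3 tgt.py|tail -1; python3 -m handwheel '[[0,0,-0.03,0,0,0,0.7],[0,0,-0.08,0,0,0,0.7],[0,0,-0.15,0,0,0,0.7],[0,0,-0.27,0,0,0,0.7],[0,0,-0.4,0,0,0,0.7],[0,0,-0.4,0,0,0,0.7]]' | sed -n '1p;4,6p'
python3 tgt.py; python3 - <<'E'
from fit import *
q=np.load("q3.npy");R,o=frame(q)
im={}
for n in("side","top"): im[n]=eyes.read_camera(n)[:,:,::-1];cv2.imwrite(f"pics/{n}3.png",im[n])
i=im["side"].astype(np.float32);w=np.array([.81,-.58]);k=np.arange(-9,10)
for l in(.005,.012,.018,.023,.028,.033):
    uv=(proj("side",o+R[:,2]*l)+np.outer(k,w)).astype(np.float32);v=cv2.remap(i,uv[None,:,0],uv[None,:,1],1)[0]
    print(l,(v[:,2]-v[:,0]).astype(int).tolist(),v.mean(1).astype(int).tolist())
# unmoved things: compare with first pictures
for n,boxes in(("top",{"flat":(280,195,18,20),"cone":(310,188,18,20),"ring":(145,230,35,30),"vblock":(245,253,32,36),"stage":(135,155,80,25)}),):
    a0=cv2.imread(f"pics/{n}0.png").astype(int)
    for k_,(x,y,w_,h_) in boxes.items(): print(k_,np.abs(im[n][y:y+h_,x:x+w_].astype(int)-a0[y:y+h_,x:x+w_]).mean().round(1))
E
```

```text
time: 19.42
contact_force: [0.4, -0.4, 0.1]
opening: 0.851
finger_force: 0.0
TCP in mouth frame mm [  1.3   0.  -12.7] F chuck [ 0.4 -0.4 -0.1] M chuck [-0.    0.24 -0.  ] axis [ 0.005  0.001 -1.   ] rot deg -35.31
time: 20.18
contact_force: [0.7, 0.4, -0.3]
opening: 0.851
finger_force: 0.0
20.18 q [ 0.053 -0.241  2.112  0.017  0.7    0.588] p [0.5535 0.1329 0.288 ] F [ 0.7  0.4 -0.3] M [-0.07  0.25  0.  ] op 0.851 ff 0.0 z [ 0.539  0.039 -0.841]
TCP in mouth frame mm [4.400e+00 1.000e-01 1.529e+02] F chuck [ 0.4  0.3 -0.7] M chuck [-0.04  0.26  0.03] axis [ 0.016  0.001 -1.   ] rot deg -35.28
0.005 [18, 11, 10, 12, 13, 13, 14, 11, 11, 13, 12, 13, 11, 14, 17, 18, 14, 10, 8] [124, 125, 117, 103, 100, 86, 71, 74, 77, 77, 76, 79, 113, 150, 167, 169, 162, 134, 95]
0.012 [19, 13, 12, 11, 12, 11, 11, 12, 11, 11, 11, 11, 11, 11, 10, 11, 15, 25, 49] [107, 97, 91, 93, 97, 91, 87, 86, 88, 90, 89, 91, 114, 142, 138, 121, 114, 116, 131]
0.018 [73, 59, 42, 25, 20, 14, 11, 12, 13, 10, 12, 11, 15, 21, 23, 41, 55, 69, 78] [147, 141, 131, 122, 105, 94, 88, 88, 95, 96, 89, 91, 99, 123, 128, 137, 142, 145, 146]
0.023 [92, 93, 88, 82, 65, 35, 13, 11, 11, 10, 10, 18, 40, 64, 72, 81, 82, 84, 87] [153, 157, 155, 153, 137, 109, 101, 104, 112, 116, 112, 118, 137, 153, 147, 142, 144, 144, 148]
0.028 [91, 94, 93, 91, 83, 54, 25, 12, 12, 12, 19, 35, 68, 87, 86, 84, 85, 85, 88] [154, 156, 157, 154, 144, 130, 123, 130, 147, 166, 148, 141, 145, 146, 143, 143, 143, 143, 145]
0.033 [90, 93, 94, 91, 90, 81, 66, 51, 43, 43, 60, 78, 90, 90, 87, 86, 87, 88, 88] [150, 154, 156, 153, 151, 148, 145, 149, 156, 167, 160, 155, 153, 150, 143, 145, 144, 144, 147]
flat 19.1
cone 13.5
ring 45.9
vblock 19.4
stage 38.8
```

```bash
python3 - <<'E'
import cv2
for n,bx in(("side",{"hole":(290,133,16,16),"cradle":(290,145,45,40),"ring":(185,172,30,25),"vblock":(172,230,40,36),"flat":(254,226,18,28),"cone":(274,248,18,30)}),("top",{"hole":(172,115,17,17),"vblock":(245,253,32,36),"ring":(147,232,32,28)})):
    a=cv2.imread(f"pics/{n}0.png");b=cv2.imread(f"pics/{n}3.png")
    for k,(x,y,w,h) in bx.items():
        r=cv2.matchTemplate(b[y-6:y+h+6,x-6:x+w+6],a[y:y+h,x:x+w],cv2.TM_CCOEFF_NORMED);_,m,_,p=cv2.minMaxLoc(r);print(n,k,round(m,2),p[0]-6,p[1]-6)
E
```

```text
side hole 0.99 0 0
side cradle 1.0 0 0
side ring 0.5 1 0
side vblock 0.81 1 0
side flat 0.89 0 0
side cone 0.83 0 0
top hole 1.0 0 0
top vblock 0.83 0 0
top ring 0.48 0 0
```

The tilt and the bystanders are unchanged, the punch is centred in the jaws and the hand is clear, so I'll hand in.

```bash
python3 -c "
from plant import ctrl
print(ctrl.sign_off())"
```

```text
the job is handed in; nothing more can be done
None
```

I handed the job in: the dome punch stands nose up on the stop, the jaws are closed about 0.2–0.35 rad past meeting (estimated from wrist torque, not read directly), the hand is clear, and the images show no shift of the chuck's tilt or the other parts (the ring gauge match was weak because its shadow changed).

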